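# Clamp the condenser lens and lock the clamp knob

### The job

Clamp the smoked lens in the lamp housing: turn the brass wing knob on the sloping panel clockwise until its nose points at the long black index line, which closes the jaws on the lens. Then slide the steel fork lock along its rails fully home over the knob, so that the knob stays locked on its mark. Do not touch the lens, and leave the other things on the desk where they are.

Things in the scene. Friction and masses are not known exactly. Their poses are not given: they have to be found in the camera images.
- housing: Beige metal lamp housing, 246 deep (x) x 270 wide (y) mm, fixed; place and yaw (up to 0.3 rad) vary. Origin: centre of its underside; x away from the robot at yaw 0, y left. A 42 mm front lip, then a panel sloping up from x=-126, z=42 mm at 25 degrees for 150 mm to a flat deck at z=105 mm (x=10..120 mm). Things on the deck are up to 24 mm high.
- knob_axis (a point): Where the knob's axis meets the sloping panel, at (-58, -55, 73.3) mm in the housing's frame. Axes of the panel: x up the slope, y left along the panel, z out of the panel (25 degrees from vertical, leaning towards the robot), which is the knob's axis. A tool that turns the knob should point along -z of this frame.
- mark (a point): Long black index line (14 x 4 mm) on the panel, centred 40 mm from the knob's axis in -y of the panel frame, i.e. on the side away from the lock. Same axes as knob_axis. Short black ticks round the knob are only a scale.
- knob_grip (a point): Centre of the brass knob's wing, on its axis, 27 mm out of the panel. Turns with the knob: y along the wing, -y to the nose, z out of the panel. The wing is a bar 12 mm thick (x), 44 mm long (y), 6 to 36 mm out of the panel, on a skirt 46 mm wide, 6 mm high. Grip across the 12 mm, fingertips 8 mm or more out of the panel. On the mark the wing lies along the panel's y.
- knob_nose (a point): Tip of the pointed nose at one end of the wing, 30 mm from the axis, 4.5 mm out of the panel; a black line runs along the top of this half of the wing (the other half is plain). Same axes as knob_grip.
- knob (a joint): Knob angle, rad: 0 with the nose on the index line, positive anticlockwise as seen looking at the panel. Starts at 1.75 to 2.6; turning clockwise lowers it. Stops at -0.25 and 2.9. Stiff (0.07 N m friction), stays where it is left; more resistance from about 0.08 rad down, as the jaws press on the lens.
- lock (a joint): Travel of the fork lock, m: 0 parked as at the start, 0.060 fully home against its stop over the knob. Slides along -y of the panel; about 3 N friction, stays where it is left. From about 0.046 m on the fork straddles the wing; if the wing is more than about 0.09 rad off the mark a prong runs on to it, which feels hard: it jams or drags the knob.
- lock_tab (a point): Grip point of the lock's black tab, 41 mm out of the panel, axes of the panel. Tab 26 (x) x 12 (y) mm, 22 to 51 mm out, on a steel carriage 38 x 32 mm, 23 mm high. Tab to knob axis in +y: 120 mm parked, 60 mm home. Two round prongs, 8 mm thick, 16 mm apart inside, 13 to 21 mm out of the panel, reach towards the knob and end 52 mm from the tab's middle.
- lens: Smoked glass condenser lens, a disc 52 mm across and 14 mm thick, loose, lying flat on the housing's deck between two steel fences and two aluminium jaws. Origin: centre of its underside, z up. Starts up to 4 mm to the left or right of the clamp's centre; the jaws centre it. Fragile: not to be touched by the robot.
- clamp_center (a point): Centre of the clamp on the housing's deck, at (65, -55, 105) mm in the housing's frame, axes of the housing. Both jaws move 4 mm per rad of the knob along y, symmetric about it, and are closed on the lens at the mark.
- fuse_holder: Bystander: red plastic fuse holder, 52 x 22 x 24 mm, loose on the deck's left part. Origin at its underside.
- screw_cup: Bystander: small steel cup, 34 mm across, 22 mm high, loose on the deck left of the clamp. Origin at its underside.
- switch_panel: Bystander: cream rocker switch panel, 120 x 75 x 53 mm, fixed on the desk right of the housing. Origin at its underside.
- tray: Bystander: steel tool tray, 260 x 150 x 30 mm, fixed on the desk left of the housing, with a screwdriver and a brush in it. Origin at its underside.
- screwdriver: Bystander: screwdriver lying in the tray.
- brush: Bystander: brush lying in the tray.
- loupe: Bystander: black loupe, 48 mm across, 45 mm high, loose on the desk to the right.

How it is judged:
On the way, in this order (a step that is already met when the one before it is completed fails the run):
1. the knob stands on its mark (within 0.10 rad) while the lock is still clear of it (value of joint knob between -0.1 and 0.1 rad and value of joint lock below 0.03 m), for 0.3 s.
2. the fork lock is fully home over the knob, which is still on its mark (value of joint knob between -0.1 and 0.1 rad and value of joint lock above 0.0575 m), for 0.2 s.
At the end, for the whole second after the job is handed in: The knob is within 0.10 rad of its mark, the lock within 2.5 mm of its stop over the knob, and the lens lies flat on the deck in the closed jaws, within 2 mm of the clamp's centre across (all of step 2 and y of lens in the frame of clamp_center between -0.002 and 0.002 m and z of lens in the frame of clamp_center below 0.003 m and angle between lens's own z axis and vertical below 0.1 rad); the robot touches nothing.
It fails at once if the robot touches the lens (contact force between the arm and lens above 1 N).
It fails at once if the fingers touch the lens (contact force between the fingers and lens above 1 N).
It fails at once if a bystander is moved by more than 25 mm (distance of any of fuse_holder, screw_cup, screwdriver, brush, loupe from where it was at the start of the episode above 0.025 m).
It also fails if it takes over 58 s, if anything falls off the work surface, if the arm or the gripper's body presses on something with over 40 N, if the wrist force passes 120 N, or if a joint passes its speed limit or range.

### The arm

A 6-joint arm with a two-finger parallel gripper is mounted at the origin on the work surface. World frame = base frame: x ahead of the robot, y to its left, z up, the work surface at z = 0. Lengths are in m, angles in rad, forces in N, time in s.
With the tool pointing down it reaches from about 0.35 to 0.875 m from the base axis. Payload 4.2 kg.
Tool frame: the origin (TCP) lies on the centre line of the jaws, within the pads' length; the fingertips stand 19 mm ahead of it and the grasp point (between the pads) is the TCP (manip.tip_extent is the distance from the TCP to the fingertips, in m); z points along the fingers, y is the line along which they close (so a half turn about z gives the same grasp; the last joint's range is limited). The gripper opens to 87 mm and grips with 3 to 60 N. Pads are 19 mm wide; open, the fingers measure 117 mm over their backs; the gripper's body (75 mm by 190 mm) begins 51 mm behind the grasp point.
Start: joints at [-0.923, 0.385, 0.008, 0, -1.194, -0.259], TCP at [0.237, -0.578, 0.242] pointing down, gripper open.
Joint ranges: [-3.14, 3.14], [-1.21, 2.06], [-1.07, 1.41], [-3.16, 2.05], [-2.99, -0.16], [-3.1, 3.1]. Speed limits (rad/s): [2.79, 2.79, 3.14, 3.14, 3.14, 3.14].

### API

Orientations are given as a unit quaternion [x, y, z, w].
In Python, from plant import manip, get_image, workorder gives the robot as it stands.
- The arm moves only by the shell command python3 -m jog 'ROWS'. ROWS is JSON, a list of rows, each an object of numbers: "dx", "dy", "dz": the shift along the world's x, y, z in units of 150 mm (1.0 is 150 mm); "ax", "ay", "az": the turn, a rotation vector about the world's x, y, z in units of 90 degrees (1.0 is 90 degrees); "fingers": the opening, from 0 (shut) to 1 (fully open). In form: [{"dx": .., "dy": .., "dz": .., "ax": .., "ay": .., "az": .., "fingers": ..}, ...]. A call has exactly 8 rows; each row is the pose to reach, as a shift and turn from the pose commanded when the call began; what a row does not reach only later rows make up. A row lasts 1/8 s, in which the tool goes at most 62.5 mm and 10.7 degrees, less where a joint would pass 70% of its speed; a pose out of reach is approached as far as the arm can. A call with a number of a shift or a turn outside -1 to 1 is refused whole. A call with a gripper value outside its range is refused whole. The fingers move at their own pace and stop on an object; the grip force is fixed at half the most. Time passes only in rows, so rows that repeat a pose let the fingers close, or fill a call up. It gives the time, the measured TCP pose, the force, the opening and the grip force at its end, in the units of the state.
- manip.get_state(): the state, without advancing time (a new reading comes with each control period).
- get_image(name): name is "side" or "top"; returns a dict with "color" (420x560x3 uint8, red, green, blue), "range_z" (420x560 float32, m along the optical axis (not along the pixel's ray), 0 where there is no reading), "fx", "fy", "cx", "cy" (pixels), "position" and "rotation" of the camera in the world. Camera axes: x right, y down, z forward; pixel columns grow to the right and rows downward; lengths in m; the calibration is good to about 2 mm. A picture is of the moment at which its call begins.
- workorder.sign_off(): hands the job in; it is judged then, once.
The state is a dict: "time_s": time; "q": joint angles; "qd": joint speeds; "joint_torque": joint torques, N m; "tool_pos": TCP position; "tool_rot": TCP orientation; "ft_force": force on the tool from outside, world axes, zero at the start; "wrist_torque": the same for the moment, N m; "grip_width": opening from 0.0 (shut) to 1.0 (fully open); "finger_force": force on a finger pad.
Only numpy, scipy, OpenCV 4.12 (cv2) and the standard library are available. Lean on these libraries where they do the work, as an engineer would, in place of code of your own. Each camera call takes 0.05 s, during which the arm holds its last target. There are 200 camera calls.

## Working session

There is one attempt and no reset: what is moved stays moved. The work goes in short steps, Python scripts to look and compute and a shell command to move; the robot and the scene stay as the last step left them, time stands still between calls to the robot, and variables do not carry over. Pictures are saved under pics/ and viewed, at most 10 in all, crops included, and the job is handed in when it is done.

```bash
ls; mkdir -p pics
python3 - <<'E'
from plant import manip,get_image
import cv2,numpy as np
for n in("top","side"):
    d=get_image(n);cv2.imwrite(f"pics/{n}0.png",d["color"][:,:,::-1]);np.savez(f"{n}0.npz",**d)
    print(n,d["fx"],d["cx"],d["cy"],d["position"],np.round(d["rotation"],3).tolist())
print(manip.get_state())
E
```

```text
pics
top 439.2893848831971 277.91695046028525 205.7892305880213 [0.42123834 0.04283339 0.99742847] [-0.688, 0.718, -0.074, 0.07]
side 490.6209683521333 283.8799532517493 219.9093069231679 [0.55742678 0.81623089 0.72915105] [-0.051, 0.902, -0.428, 0.019]
{'time_s': 0.1, 'q': array([-9.23371247e-01,  3.85501162e-01,  6.76875736e-03, -4.42266149e-04,
       -1.19402764e+00, -2.58597542e-01]), 'qd': array([ 0.00061549, -0.00130181,  0.00439305,  0.00340779,  0.00074934,
        0.00100016]), 'joint_torque': array([ 2.04140501e-04, -3.91690099e+01,  1.87933195e+01,  4.23197418e+00,
        1.34099083e-02, -7.61978231e-05]), 'tool_pos': array([ 0.23676426, -0.57787153,  0.24055736]), 'tool_rot': array([-1.93111259e-01,  9.81176353e-01,  9.72782635e-04, -2.44925077e-04]), 'ft_force': array([-0.29387864,  0.64821673, -1.18717095]), 'wrist_torque': array([-0.0326857 , -0.00115064, -0.01007971]), 'finger_force': 0.0, 'grip_width': 0.99925279586927}
```

View pics/top0.png

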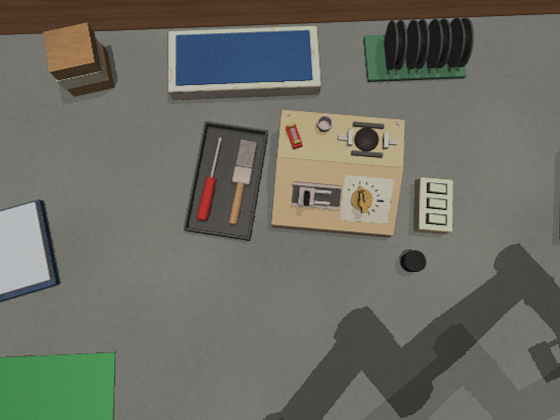

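View pics/side0.png

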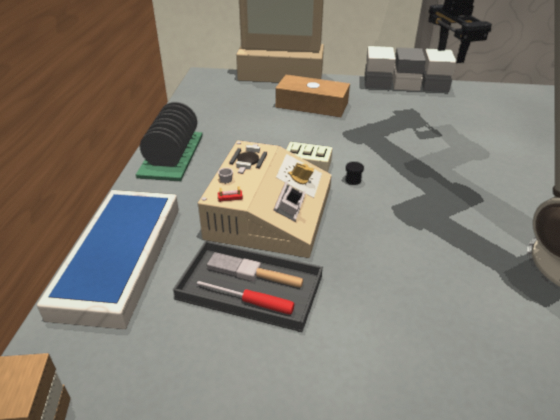

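```bash
cat > h.py <<'E'
import cv2,numpy as np
from scipy.spatial.transform import Rotation as R
def cam(d):
    return R.from_quat(d["rotation"]).as_matrix(),np.array(d["position"])
def cloud(d):
    M,p=cam(d);z=d["range_z"];v,u=np.mgrid[:z.shape[0],:z.shape[1]]
    return np.stack([(u-d["cx"])/d["fx"]*z,(v-d["cy"])/d["fy"]*z,z],-1)@M.T+p
def ray(d,u,v,p0,n):  # pixel onto the plane through p0 with normal n
    M,p=cam(d);r=M@np.array([(u-d["cx"])/d["fx"],(v-d["cy"])/d["fy"],1])
    return p+r*(((p0-p)@n)/(r@n))
def proj(d,P):
    M,p=cam(d);c=(np.atleast_2d(P)-p)@M
    return np.stack([d["fx"]*c[:,0]/c[:,2]+d["cx"],d["fy"]*c[:,1]/c[:,2]+d["cy"]],-1)
class H:  # housing pose; panel frame at the knob axis
    def __init__(s,x,y,yaw):
        s.R=R.from_euler("z",yaw).as_matrix();s.t=np.array([x,y,0])
        s.k=s.w([-.058,-.055,.0733]);s.P=s.R@R.from_euler("y",-25,degrees=True).as_matrix()
    def w(s,q): return s.t+np.asarray(q)@s.R.T
    def p(s,q): return s.k+np.asarray(q)@s.P.T
E
python3 - <<'E'
from h import *
for n in("top","side"):
    d=dict(np.load(f"{n}0.npz"));C=cloud(d)
    u,v=proj(d,[[0.5,-.1,.1]])[0];print(n,u,v)
    ok=(abs(C[...,2]-.105)<.004)&(abs(C[...,0]-.53)<.2)&(abs(C[...,1]+.1)<.22)&(d["color"][...,0]>d["color"][...,2]*1.2)
    m=cv2.morphologyEx(ok.astype(np.uint8),cv2.MORPH_OPEN,np.ones((2,2)))
    _,l,st,_=cv2.connectedComponentsWithStats(m);m=l==1+st[1:,4].argmax()
    P=C[m];r=cv2.minAreaRect((P[:,:2]*1000).astype(np.float32));print(r,m.sum(),np.median(P[:,2]));print(cv2.boxPoints(r))
d=dict(np.load("top0.npz"))
a=cv2.resize(d["color"][160:240,270:410,::-1],None,fx=5.7,fy=5.7,interpolation=cv2.INTER_CUBIC)
cv2.imwrite("pics/crop.png",a)
E
```

```text
top 345.7209543940282 253.82351327853252
((657.338134765625, -57.924957275390625), (217.1068878173828, 465.23760986328125), 41.87257385253906) 2088 0.10411287615322451
[[ 421.23834    42.833397]
 [ 731.7734   -303.597   ]
 [ 893.4379   -158.68332 ]
 [ 582.9029    187.74707 ]]
side 350.90605040620653 182.6038337786955
((655.7271728515625, 292.1683349609375), (86.01605224609375, 1062.9296875), 5.997246265411377) 1088 0.10476937506926798
[[ 557.42676  816.2309 ]
 [ 668.4823  -240.88126]
 [ 754.0276  -231.89423]
 [ 642.97205  825.2179 ]]
```

View pics/crop.png

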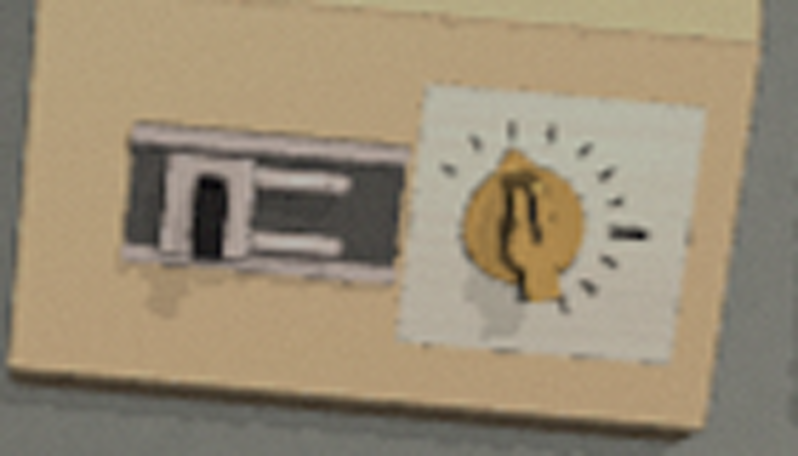

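Run:
```python
from h import *
for n in("top","side"):
    d=dict(np.load(f"{n}0.npz"));C=cloud(d);c=d["color"].astype(int)
    ok=(d["range_z"]>0)&(abs(C[...,2]-.105)<.004)&(abs(C[...,0]-.53)<.2)&(abs(C[...,1]+.1)<.22)&(c[...,0]>c[...,2]*1.15)
    m=cv2.morphologyEx(ok.astype(np.uint8),cv2.MORPH_OPEN,np.ones((3,3)))
    _,l,st,_=cv2.connectedComponentsWithStats(m);m=(l==1+st[1:,4].argmax())&ok
    P=C[m];r=cv2.minAreaRect((P[:,:2]*1000).astype(np.float32));print(n,r,m.sum());print(cv2.boxPoints(r))
    # panel points: everything sloping
    # dial plate (white-ish) 
    w=(c.min(-1)>120)&(abs(C[...,0]-.45)<.12)&(abs(C[...,1]+.15)<.15)&(C[...,2]>.04)&(C[...,2]<.11)
    P=C[w];print("white",w.sum(),P.mean(0))
    b=(c[...,0]>130)&(c[...,0]-c[...,2]>90)&(abs(C[...,0]-.45)<.12)&(abs(C[...,1]+.13)<.13)
    P=C[b];print("brass",b.sum(),P.mean(0) if b.any() else 0)
```

```text
top ((709.6509399414062, -103.28550720214844), (269.5973815917969, 56.59559631347656), 86.16606903076172) 1995
[[ 672.40314  -235.89038 ]
 [ 728.87213  -239.67465 ]
 [ 746.89874    29.319366]
 [ 690.42975    33.103638]]
white 236 [ 0.56129218 -0.19608681  0.04555822]
brass 0 0
side ((701.7061157226562, -101.46757507324219), (274.7611999511719, 56.5021858215332), 89.10792541503906) 1064
[[ 671.3196   -238.3917  ]
 [ 727.81494  -239.27136 ]
 [ 732.09265    35.456543]
 [ 675.5973     36.336212]]
white 311 [ 0.56091409 -0.16881492  0.04592622]
brass 0 0
```

Run:
```python
from h import *
for n in("top","side"):
    d=dict(np.load(f"{n}0.npz"));C=cloud(d);c=d["color"].astype(int);X,Y,Z=np.moveaxis(C,-1,0)
    ok=(d["range_z"]>0)&(abs(Z-.105)<.004)&(abs(X-.65)<.2)&(abs(Y+.1)<.22)&(c[...,0]>c[...,2]*1.1)
    m=cv2.morphologyEx(ok.astype(np.uint8),cv2.MORPH_OPEN,np.ones((3,3)))
    _,l,st,_=cv2.connectedComponentsWithStats(m);m=(l==1+st[1:,4].argmax())&ok
    P=C[m];r=cv2.minAreaRect((P[:,:2]*1000).astype(np.float32));print(n,r,m.sum(),np.median(P[:,2]));print(cv2.boxPoints(r))
    roi=(d["range_z"]>0)&(abs(X-.55)<.12)&(abs(Y+.12)<.2)&(Z>.03)
    b=roi&(c[...,0]>110)&(c[...,0]>c[...,2]*2.2)
    print("brass",b.sum(),C[b].mean(0) if b.any() else 0)
    # housing silhouette: all above desk
    s=(d["range_z"]>0)&(Z>.02)&(abs(X-.6)<.2)&(abs(Y+.1)<.17)&(c[...,0]>c[...,2]*1.1)
    r=cv2.minAreaRect((C[s][:,:2]*1000).astype(np.float32));print("sil",r);
if 1:
    d=dict(np.load("top0.npz"));print(d["color"][200,350:375].tolist())
```

```text
top ((745.14599609375, -106.99072265625), (270.02825927734375, 116.94062805175781), 82.40563201904297) 4662 0.1045363033006621
[[ 669.3452   -233.0932  ]
 [ 785.26013  -248.54794 ]
 [ 820.9468     19.111755]
 [ 705.03186    34.566498]]
brass 191 [ 0.61277997 -0.14489925  0.0895875 ]
sil ((630.8262939453125, -99.96853637695312), (339.5686340332031, 338.2856140136719), 89.99295043945312)
side ((746.9949340820312, -106.46099853515625), (274.9624328613281, 120.15155029296875), 82.72127532958984) 2410 0.10515890319869559
[[ 669.9849   -235.22296 ]
 [ 789.1683   -250.44571 ]
 [ 824.00494    22.300964]
 [ 704.8216     37.523712]]
brass 88 [ 0.61405521 -0.13497299  0.08904552]
sil ((637.1165771484375, -101.39691162109375), (336.2276916503906, 325.29840087890625), 89.8072738647461)
[[161, 158, 143], [149, 129, 95], [164, 129, 72], [159, 124, 70], [148, 115, 65], [150, 120, 71], [155, 123, 71], [108, 85, 50], [50, 39, 24], [70, 58, 31], [140, 110, 64], [170, 134, 75], [154, 122, 72], [89, 72, 45], [83, 67, 43], [155, 123, 71], [169, 133, 76], [171, 134, 77], [170, 134, 77], [168, 132, 75], [168, 132, 76], [166, 128, 70], [170, 149, 115], [179, 172, 152], [181, 176, 160]]
```

Run:
```python
from h import *
yaw=-.1309
c0=np.array([.746,-.1067]);o=c0-.0607*np.array([np.cos(yaw),np.sin(yaw)])
h=H(*o,yaw);print(o,h.k)
for n in("top","side"):
    d=dict(np.load(f"{n}0.npz"));g=d["color"].max(-1).astype(float)
    pts=proj(d,[h.p([0,-.04,0]),h.p([0,0,0]),h.p([0,.12,.051]),h.p([0,.12-.052,.017])]);print(n,pts.round(1).tolist())
    u,v=pts[0];u0,v0=int(u)-8,int(v)-7
    w=g[v0:v0+15,u0:u0+17];print(w.astype(int)) 
    # skirt: brass mask centroid / nose
    c=d["color"].astype(int);b=((c[...,0]>c[...,2]*1.75)&(c[...,0]>60)).astype(np.uint8)
    u,v=pts[1];mm=np.zeros_like(b);cv2.circle(mm,(int(u),int(v)),20,1,-1);b&=mm
    q=np.argwhere(b)[:,::-1];print("brass n",len(q),"cent",q.mean(0),cv2.minEnclosingCircle(q.astype(np.float32)))
    for x in((q[q[:,1].argmin()]),(q[q[:,1].argmax()])): print(x,((ray(d,*x,h.p([0,0,.0045]),h.P[:,2])-h.k)@h.P*1000).round(1))
```

```text
[ 0.6858193  -0.09877704] [ 0.62113654 -0.14573597  0.0733    ]
top [[379.4, 199.5], [360.8, 197.9], [305.9, 198.1], [330.0, 196.8]]
[[183 183 181 179 174 177 181 182 180 182 181 182 181 178 181 181 179]
 [180 183 181 182 181 180 184 184 180 182 181 183 181 182 181 180 180]
 [146 161 182 181 183 182 185 153 162 183 182 182 180 182 182 182 180]
 [160 173 184 182 184 153 117  83 149 184 182 181 180 180 184 183 183]
 [167 177 180 183 183 172 159 161 172 180 181 182 182 182 182 183 181]
 [164 154 171 183 180 180 184 188 181 183 183 181 179 181 182 182 178]
 [166 164 174 181 181 184 185 185 187 185 183 185 182 180 180 179 180]
 [166 171 180 183 184 166 140 148 161 158 157 175 185 185 181 180 182]
 [166 170 179 181 185 162 103  71  80  80  77  92 136 172 181 180 182]
 [167 176 180 180 183 161  96  74  70  50  37  20 108 165 181 181 182]
 [169 175 183 181 182 176 169 166 168 169 165 161 169 178 185 181 183]
 [171 181 182 183 182 183 183 185 184 186 185 182 184 184 182 182 182]
 [170 179 182 184 167 173 183 185 180 182 181 182 181 180 183 181 180]
 [163 183 181 183 133  92 136 171 182 181 18
[... 840 characters left out ...]
09 128 161 190 210 218 220 220 221]
 [160 126 106  95  94  94  94  95 105 112 120 143 168 184 190 194 210]
 [139 114  99  94  94  94  95  98 106 110 105 105 113 123 129 137 156]
 [125 103  94  93  94  95  97 104 108 106 101  97  94  92  93  97 103]
 [110  98  94  94  94  95  99 108 110 103  97  93  90  88  91  94  95]
 [103  96  94  95  96  98 105 108 104 100  96  90  88  90  93  94  96]
 [111 101  97  95  96 103 109 107 101  97  93  89  88  91  94  94  94]
 [170 136 109 105 103 107 110 106  98  95  91  89  90  93  94  93  96]]
brass n 302 cent [301.08940397 173.04966887] ((300.74591064453125, 171.6311492919922), 11.825490951538086)
[297 164] [ 15.9 -39.4   4.5]
[302 183] [-12.   19.3   4.5]
```

Run:
```python
from h import *
h=H(.6836,-.1001,-.1309)
d=dict(np.load("side0.npz"));u0,v0,f=195,130,6
a=cv2.resize(d["color"][130:230,195:328,::-1],None,fx=f,fy=f,interpolation=cv2.INTER_CUBIC)
L=[h.w([x,y,z]) for x,z in((-.126,.042),(.01,.105),(.12,.105)) for y in(-.135,.135)]+[h.p([0,-.033,0]),h.p([0,-.047,0]),h.p([.0,.107,.023]),h.p([0,.12,.051])]
for q in proj(d,L):cv2.drawMarker(a,(int((q[0]+.5-u0)*f),int((q[1]+.5-v0)*f)),(255,0,255),0,12,1)
cv2.imwrite("pics/sc.png",a)
```

```text
(no output)
```

View pics/sc.png

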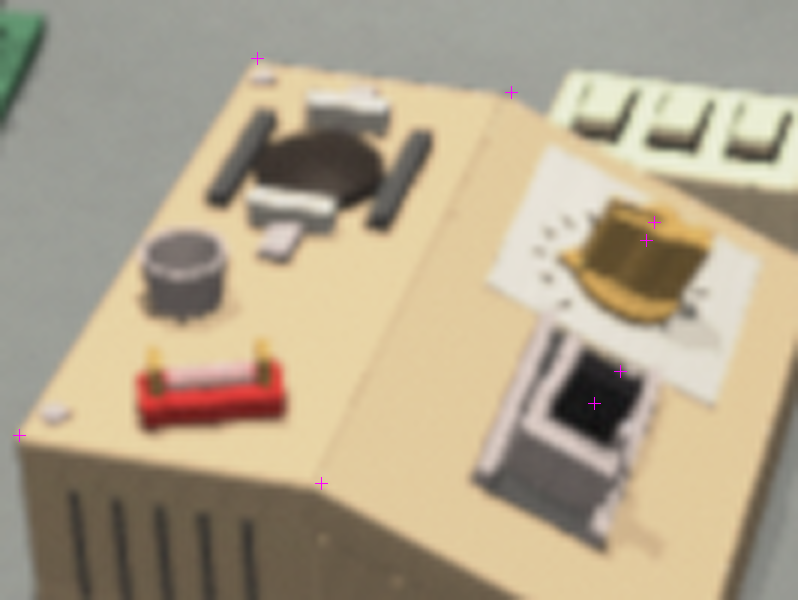

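```bash
cat >> h.py <<'E'
h=H(.6843,-.0992,-.131)
def tool(th):  # tool pointing along -panel z, closing along the knob's x (half turn picked for joint 6)
    z=-h.P[:,2];y=-(h.P@R.from_euler("z",th).as_matrix()[:,0])
    return R.from_matrix(np.stack([np.cross(y,z),y,z],1))
def go(pos,rot,p0=None,r0=None):
    from plant import manip
    s=manip.get_state();p0=s["tool_pos"] if p0 is None else p0;r0=R.from_quat(s["tool_rot"]) if r0 is None else r0
    a=(rot*r0.inv()).as_rotvec()/(np.pi/2);print("d",((pos-p0)/.15).round(3),"a",a.round(3))
E
python3 - <<'E'
from h import *
for n,uv in(("top",(359.6,186.2)),("side",(288.7,172.5))):
    d=dict(np.load(f"{n}0.npz"));q=(ray(d,*uv,h.p([0,0,.0045]),h.P[:,2])-h.k)@h.P
    print(n,(q*1000).round(1),np.arctan2(q[0],-q[1]))
th=1.79
from plant import manip
s=manip.get_state();r0=R.from_quat(s["tool_rot"])
w=h.p([0,0,.13]);print(w)
go(w,tool(th))
m=R.from_euler("z",80,degrees=True)*r0
go(w,m);go(w,tool(th),w,m)
E
```

```text
top [27.4  7.2  4.5] 1.827637747408913
side [27.8  9.5  4.5] 1.9002977587073835
[ 0.56514292 -0.13897584  0.19112001]
d [ 2.189  2.926 -0.33 ] a [-0.396 -0.009  1.77 ]
d [ 2.189  2.926 -0.33 ] a [ 0.    -0.     0.889]
d [0. 0. 0.] a [-0.227 -0.2    0.904]
```

```bash
python3 -m jog '[{"dx":0.2,"dy":0.25,"az":0.1},{"dx":0.4,"dy":0.5,"az":0.2},{"dx":0.6,"dy":0.75,"az":0.3},{"dx":0.75,"dy":0.97,"az":0.45,"fingers":0.5},{"dx":0.75,"dy":0.97,"az":0.45,"fingers":0.5},{"dx":0.75,"dy":0.97,"az":0.45,"fingers":0.5},{"dx":0.75,"dy":0.97,"az":0.45,"fingers":0.5},{"dx":0.75,"dy":0.97,"az":0.45,"fingers":0.5}]' && python3 -m jog '[{"dx":0.2,"dy":0.25,"az":0.1,"fingers":0.5},{"dx":0.4,"dy":0.5,"az":0.2,"fingers":0.5},{"dx":0.6,"dy":0.75,"az":0.3,"fingers":0.5},{"dx":0.75,"dy":0.97,"az":0.45,"fingers":0.5},{"dx":0.75,"dy":0.97,"az":0.45,"fingers":0.5},{"dx":0.75,"dy":0.97,"az":0.45,"fingers":0.5},{"dx":0.75,"dy":0.97,"az":0.45,"fingers":0.5},{"dx":0.75,"dy":0.97,"az":0.45,"fingers":0.5}]'
python3 - <<'E'
from h import *
from plant import manip
print(manip.get_state()["q"].round(3))
go(h.p([0,0,.13]),tool(1.85))
E
```

```text
[-0.923  0.386  0.007 -0.    -1.194 -0.259]
d [ 2.189  2.926 -0.33 ] a [-0.403  0.003  1.806]invalid input
```

```bash
python3 -m jog '[{"dx":0.2,"dy":0.25,"dz":0,"ax":0,"ay":0,"az":0.1,"fingers":0.5},{"dx":0.4,"dy":0.5,"dz":0,"ax":0,"ay":0,"az":0.2,"fingers":0.5},{"dx":0.6,"dy":0.75,"dz":0,"ax":0,"ay":0,"az":0.3,"fingers":0.5},{"dx":0.75,"dy":0.97,"dz":0,"ax":0,"ay":0,"az":0.45,"fingers":0.5},{"dx":0.75,"dy":0.97,"dz":0,"ax":0,"ay":0,"az":0.45,"fingers":0.5},{"dx":0.75,"dy":0.97,"dz":0,"ax":0,"ay":0,"az":0.45,"fingers":0.5},{"dx":0.75,"dy":0.97,"dz":0,"ax":0,"ay":0,"az":0.45,"fingers":0.5},{"dx":0.75,"dy":0.97,"dz":0,"ax":0,"ay":0,"az":0.45,"fingers":0.5}]' && python3 -m jog '[{"dx":0.2,"dy":0.25,"dz":0,"ax":0,"ay":0,"az":0.1,"fingers":0.5},{"dx":0.4,"dy":0.5,"dz":0,"ax":0,"ay":0,"az":0.2,"fingers":0.5},{"dx":0.6,"dy":0.75,"dz":0,"ax":0,"ay":0,"az":0.3,"fingers":0.5},{"dx":0.75,"dy":0.97,"dz":0,"ax":0,"ay":0,"az":0.45,"fingers":0.5},{"dx":0.75,"dy":0.97,"dz":0,"ax":0,"ay":0,"az":0.45,"fingers":0.5},{"dx":0.75,"dy":0.97,"dz":0,"ax":0,"ay":0,"az":0.45,"fingers":0.5},{"dx":0.75,"dy":0.97,"dz":0,"ax":0,"ay":0,"az":0.45,"fingers":0.5},{"dx":0.75,"dy":0.97,"dz":0,"ax":0,"ay":0,"az":0.45,"fingers":0.5}]'
python3 - <<'E'
from h import *
from plant import manip
print(manip.get_state()["q"].round(3))
go(h.p([0,0,.13]),tool(1.85))
E
```

```text
time_s: 1.1
tool_pos: [0.3491, -0.4332, 0.2413]
tool_rot: [-0.52, 0.854, 0.0, -0.0]
ft_force: [0.2, 0.4, 0.2]
grip_width: 0.501
finger_force: 0.0
time_s: 2.1
tool_pos: [0.4616, -0.2878, 0.2415]
tool_rot: [0.784, -0.621, -0.0, -0.0]
ft_force: [-0.3, 0.8, -0.4]
grip_width: 0.502
finger_force: 0.0
[-0.259  0.247 -0.192 -0.    -1.132  0.49 ]
d [ 0.69   0.992 -0.336] a [-0.234 -0.195  0.932]
```

```bash
python3 -m jog '[{"dx":0.2,"dy":0.3,"dz":-0.1,"ax":-0.03,"ay":-0.025,"az":0.12,"fingers":0.5},{"dx":0.4,"dy":0.6,"dz":-0.2,"ax":-0.06,"ay":-0.05,"az":0.24,"fingers":0.5},{"dx":0.55,"dy":0.8,"dz":-0.25,"ax":-0.09,"ay":-0.075,"az":0.35,"fingers":0.5},{"dx":0.69,"dy":0.99,"dz":-0.3,"ax":-0.12,"ay":-0.1,"az":0.47,"fingers":0.5},{"dx":0.69,"dy":0.99,"dz":-0.336,"ax":-0.15,"ay":-0.125,"az":0.58,"fingers":0.5},{"dx":0.69,"dy":0.99,"dz":-0.336,"ax":-0.18,"ay":-0.15,"az":0.7,"fingers":0.5},{"dx":0.69,"dy":0.99,"dz":-0.336,"ax":-0.21,"ay":-0.17,"az":0.82,"fingers":0.5},{"dx":0.69,"dy":0.99,"dz":-0.336,"ax":-0.234,"ay":-0.195,"az":0.932,"fingers":0.5}]'
python3 - <<'E'
from h import *
from plant import manip,get_image
print(manip.get_state()["q"].round(3))
go(h.p([0,0,.030]),tool(1.86))
d=get_image("side");np.savez("side1.npz",**d)
a=cv2.resize(d["color"][80:230,180:380,::-1],None,fx=4,fy=4,interpolation=cv2.INTER_CUBIC)
# overlay: where the TCP should appear
s=manip.get_state();q=proj(d,s["tool_pos"]+.019*R.from_quat(s["tool_rot"]).as_matrix()[:,2])[0]
cv2.drawMarker(a,(int((q[0]+.5-180)*4),int((q[1]+.5-80)*4)),(255,0,255),0,12,1)
cv2.imwrite("pics/s1.png",a)
E
```

```text
time_s: 3.1
tool_pos: [0.5649, -0.1392, 0.191]
tool_rot: [0.976, 0.057, 0.208, 0.044]
ft_force: [1.3, -0.6, 0.1]
grip_width: 0.498
finger_force: 0.0
[ 0.077  0.186 -0.576  0.244 -0.401  1.405]
d [ 0.281 -0.036 -0.604] a [-0.006 -0.004  0.026]
```

View pics/s1.png

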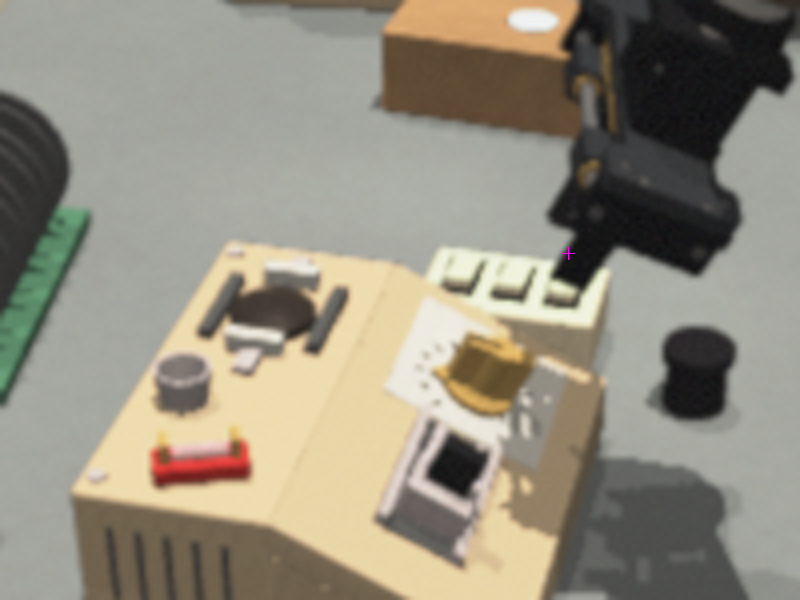

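```bash
python3 -m jog '[{"dx":0.05,"dy":-0.007,"dz":-0.11,"ax":0,"ay":0,"az":0.01,"fingers":0.5},{"dx":0.1,"dy":-0.014,"dz":-0.22,"ax":0,"ay":0,"az":0.026,"fingers":0.5},{"dx":0.15,"dy":-0.02,"dz":-0.33,"ax":0,"ay":0,"az":0.026,"fingers":0.5},{"dx":0.2,"dy":-0.026,"dz":-0.43,"ax":0,"ay":0,"az":0.026,"fingers":0.5},{"dx":0.23,"dy":-0.03,"dz":-0.5,"ax":0,"ay":0,"az":0.026,"fingers":0.5},{"dx":0.26,"dy":-0.033,"dz":-0.56,"ax":0,"ay":0,"az":0.026,"fingers":0.5},{"dx":0.281,"dy":-0.036,"dz":-0.604,"ax":0,"ay":0,"az":0.026,"fingers":0.5},{"dx":0.281,"dy":-0.036,"dz":-0.604,"ax":0,"ay":0,"az":0.026,"fingers":0.5}]'
python3 - <<'E'
from h import *
from plant import manip,get_image
s=manip.get_state();print(s["q"].round(3),((s["tool_pos"]-h.k)@h.P*1000).round(1))
d=get_image("side");t=get_image("top")
f=lambda d,r:cv2.resize(d["color"][r[0]:r[0]+100,r[1]:r[1]+66,::-1],None,fx=6,fy=6,interpolation=cv2.INTER_CUBIC)
cv2.imwrite("pics/s2.png",np.hstack([f(d,(120,265)),f(t,(150,330))]))
E
```

```text
time_s: 4.15
tool_pos: [0.608, -0.1449, 0.1011]
tool_rot: [0.975, 0.073, 0.207, 0.039]
ft_force: [-0.6, -0.1, 0.2]
grip_width: 0.504
finger_force: 0.0
[ 0.034  0.377 -0.623  0.379 -0.161  1.325] [ 1.2 -0.3 30.1]
```

View pics/s2.png

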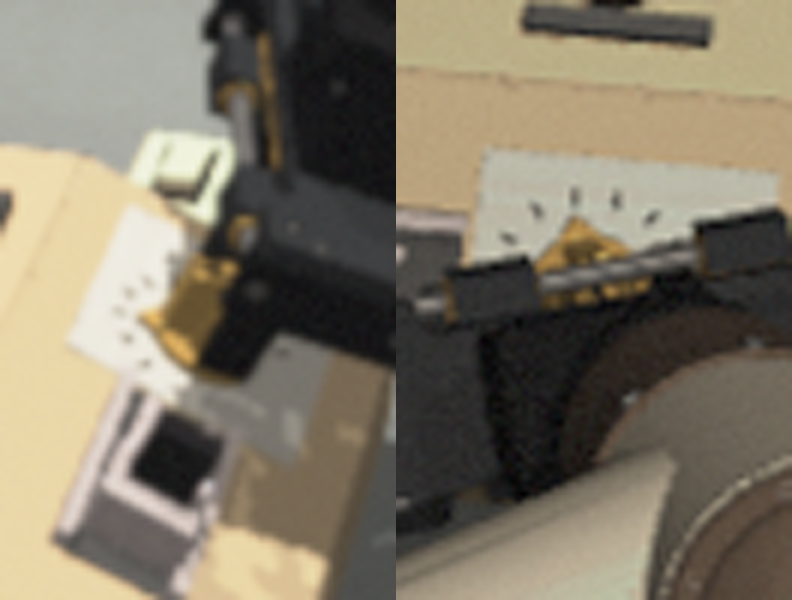

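Run:
```python
from h import *
from plant import manip
s=manip.get_state();r=R.from_quat(s["tool_rot"])
print("err deg in panel axes",np.degrees(h.P.T@(r*tool(1.86).inv()).as_rotvec()).round(2))
go(h.p([0,0,.034]),tool(1.86))
```

```text
err deg in panel axes [ 0.51  0.58 -0.55]
d [-0.019  0.003  0.015] a [-0.008 -0.005  0.003]
```

```bash
python3 -m jog '[{"dx":-0.02,"dy":0.003,"dz":0.018,"ax":0,"ay":0.01,"az":0,"fingers":0.5},{"dx":-0.02,"dy":0.003,"dz":0.018,"ax":0,"ay":0.01,"az":0,"fingers":0.5},{"dx":-0.02,"dy":0.003,"dz":0.018,"ax":0,"ay":0.01,"az":0,"fingers":0},{"dx":-0.02,"dy":0.003,"dz":0.018,"ax":0,"ay":0.01,"az":0,"fingers":0},{"dx":-0.02,"dy":0.003,"dz":0.018,"ax":0,"ay":0.01,"az":0,"fingers":0},{"dx":-0.02,"dy":0.003,"dz":0.018,"ax":0,"ay":0.01,"az":0,"fingers":0},{"dx":-0.02,"dy":0.003,"dz":0.018,"ax":0,"ay":0.01,"az":0,"fingers":0},{"dx":-0.02,"dy":0.003,"dz":0.018,"ax":0,"ay":0.01,"az":0,"fingers":0}]'
python3 - <<'E'
from h import *
from plant import manip
s=manip.get_state();r=R.from_quat(s["tool_rot"])
print(s["q"].round(3),s["wrist_torque"].round(2),((s["tool_pos"]-h.k)@h.P*1000).round(1))
print("err deg in panel axes",np.degrees(h.P.T@(r*tool(1.86).inv()).as_rotvec()).round(2))
for f in(-1.86/2,-1.86): print((h.P[:,2]*f/(np.pi/2)).round(3))
E
```

```text
time_s: 5.25
tool_pos: [0.6049, -0.145, 0.1041]
tool_rot: [0.976, 0.073, 0.2, 0.038]
ft_force: [1.3, -4.7, 0.0]
grip_width: 0.136
finger_force: 29.9
[ 0.042  0.372 -0.592  0.303 -0.211  1.395] [-1.62  0.61 -0.72] [-0.4 -0.8 34.1]
err deg in panel axes [ 0.35  1.52 -0.54]
[ 0.248 -0.033 -0.537]
[ 0.496 -0.065 -1.073]
```

```bash
python3 -m jog '[{"dx":0,"dy":0,"dz":0,"ax":0.035,"ay":-0.005,"az":-0.077,"fingers":0},{"dx":0,"dy":0,"dz":0,"ax":0.07,"ay":-0.01,"az":-0.153,"fingers":0},{"dx":0,"dy":0,"dz":0,"ax":0.106,"ay":-0.014,"az":-0.23,"fingers":0},{"dx":0,"dy":0,"dz":0,"ax":0.142,"ay":-0.019,"az":-0.307,"fingers":0},{"dx":0,"dy":0,"dz":0,"ax":0.177,"ay":-0.024,"az":-0.384,"fingers":0},{"dx":0,"dy":0,"dz":0,"ax":0.213,"ay":-0.028,"az":-0.46,"fingers":0},{"dx":0,"dy":0,"dz":0,"ax":0.248,"ay":-0.033,"az":-0.537,"fingers":0},{"dx":0,"dy":0,"dz":0,"ax":0.248,"ay":-0.033,"az":-0.537,"fingers":0}]'
python3 - <<'E'
from h import *
from plant import manip
s=manip.get_state();r=R.from_quat(s["tool_rot"])
print(s["q"].round(3),s["wrist_torque"].round(2),((s["tool_pos"]-h.k)@h.P*1000).round(1))
print("err deg in panel axes",np.degrees(h.P.T@(r*tool(.93).inv()).as_rotvec()).round(2))
go(h.p([0,0,.034]),tool(0))
E
```

```text
time_s: 6.25
tool_pos: [0.6051, -0.1438, 0.1041]
tool_rot: [0.905, -0.368, 0.202, -0.066]
ft_force: [1.1, 2.5, 0.6]
grip_width: 0.134
finger_force: 29.9
[ 0.041  0.371 -0.579  0.233 -0.201  0.538] [0.44 1.02 0.13] [-0.2  0.4 34.1]
err deg in panel axes [ 1.44  0.54 -0.4 ]
d [ 0.001 -0.003 -0.   ] a [ 0.231 -0.028 -0.54 ]
```

```bash
python3 -m jog '[{"dx":0,"dy":0,"dz":0,"ax":0.034,"ay":-0.004,"az":-0.077,"fingers":0},{"dx":0,"dy":0,"dz":0,"ax":0.067,"ay":-0.008,"az":-0.153,"fingers":0},{"dx":0,"dy":0,"dz":0,"ax":0.1,"ay":-0.012,"az":-0.23,"fingers":0},{"dx":0,"dy":0,"dz":0,"ax":0.134,"ay":-0.016,"az":-0.307,"fingers":0},{"dx":0,"dy":0,"dz":0,"ax":0.168,"ay":-0.02,"az":-0.384,"fingers":0},{"dx":0,"dy":0,"dz":0,"ax":0.2,"ay":-0.024,"az":-0.46,"fingers":0},{"dx":0,"dy":0,"dz":0,"ax":0.235,"ay":-0.028,"az":-0.54,"fingers":0},{"dx":0,"dy":0,"dz":0,"ax":0.235,"ay":-0.028,"az":-0.54,"fingers":0}]'
python3 - <<'E'
from h import *
from plant import manip,get_image
s=manip.get_state();r=R.from_quat(s["tool_rot"])
print(s["q"].round(3),s["wrist_torque"].round(2),((s["tool_pos"]-h.k)@h.P*1000).round(1))
print("err deg in panel axes",np.degrees(h.P.T@(r*tool(0).inv()).as_rotvec()).round(2))
d=get_image("side");t=get_image("top")
f=lambda d,r:cv2.resize(d["color"][r[0]:r[0]+100,r[1]:r[1]+66,::-1],None,fx=6,fy=6,interpolation=cv2.INTER_CUBIC)
cv2.imwrite("pics/s3.png",np.hstack([f(d,(120,265)),f(t,(150,330))]))
E
```

```text
time_s: 7.25
tool_pos: [0.6065, -0.1433, 0.105]
tool_rot: [-0.645, 0.733, -0.157, 0.145]
ft_force: [5.3, 8.6, -10.0]
grip_width: 0.138
finger_force: 30.0
[ 0.037  0.367 -0.628  0.379 -0.159 -0.526] [2.65 0.32 1.22] [ 1.3  1.2 34.4]
err deg in panel axes [0.64 0.31 0.04]
```

View pics/s3.png

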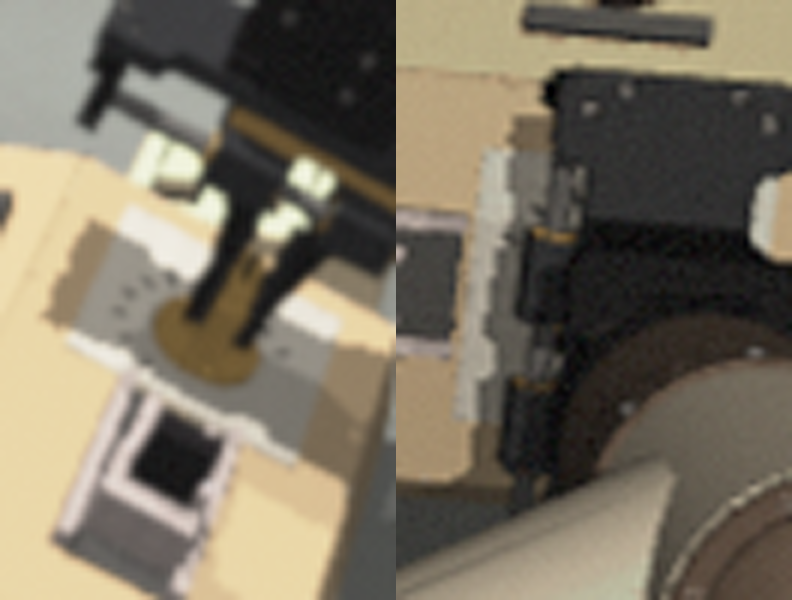

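```bash
python3 -m jog '[{"dx":0,"dy":0,"dz":0,"ax":0,"ay":0,"az":0,"fingers":0},{"dx":0,"dy":0,"dz":0,"ax":0,"ay":0,"az":0,"fingers":0},{"dx":0,"dy":0,"dz":0,"ax":0,"ay":0,"az":0,"fingers":0.4},{"dx":0,"dy":0,"dz":0,"ax":0,"ay":0,"az":0,"fingers":0.4},{"dx":-0.04,"dy":0.005,"dz":0.08,"ax":0,"ay":0,"az":0,"fingers":0.4},{"dx":-0.11,"dy":0.015,"dz":0.24,"ax":0,"ay":0,"az":0,"fingers":0.4},{"dx":-0.2,"dy":0.026,"dz":0.43,"ax":0,"ay":0,"az":0,"fingers":0.4},{"dx":-0.28,"dy":0.036,"dz":0.6,"ax":0,"ay":0,"az":0,"fingers":0.4}]'
python3 - <<'E'
from h import *
from plant import manip,get_image
s=manip.get_state();r=R.from_quat(s["tool_rot"])
print(s["q"].round(3),((s["tool_pos"]-h.k)@h.P*1000).round(1))
t45=R.from_rotvec(h.P[:,1]*np.radians(10))*tool(np.pi/2)
go(h.p([0,.12,.11]),t45)
d=get_image("side");t=get_image("top");np.savez("side3.npz",**d);np.savez("top3.npz",**t)
f=lambda d,r:cv2.resize(d["color"][r[0]:r[0]+100,r[1]:r[1]+66,::-1],None,fx=6,fy=6,interpolation=cv2.INTER_CUBIC)
cv2.imwrite("pics/s4.png",np.hstack([f(d,(120,265)),f(t,(150,330))]))
E
```

```text
time_s: 8.35
tool_pos: [0.5633, -0.1403, 0.1977]
tool_rot: [-0.643, 0.735, -0.158, 0.146]
ft_force: [0.8, 0.3, 0.4]
grip_width: 0.398
finger_force: 0.0
[ 0.068  0.176 -0.549  0.18  -0.425 -0.35 ] [  1.3  -1.5 136.7]
d [ 0.172  0.795 -0.165] a [-0.333  0.125  0.942]
```

View pics/s4.png

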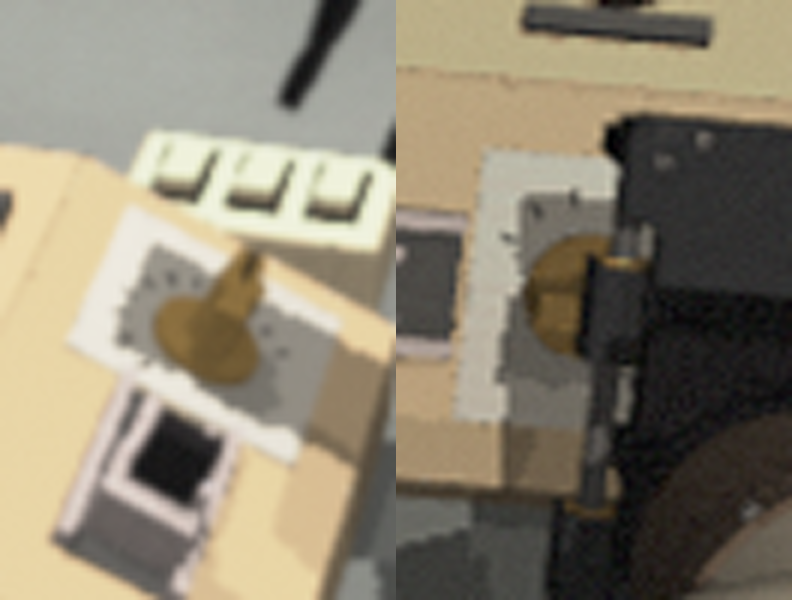

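```bash
python3 -m jog '[{"dx":0.02,"dy":0.1,"dz":0,"ax":-0.04,"ay":0.015,"az":0.118,"fingers":0.4},{"dx":0.04,"dy":0.2,"dz":0,"ax":-0.083,"ay":0.03,"az":0.236,"fingers":0.4},{"dx":0.07,"dy":0.3,"dz":0,"ax":-0.125,"ay":0.047,"az":0.35,"fingers":0.4},{"dx":0.09,"dy":0.4,"dz":0,"ax":-0.166,"ay":0.062,"az":0.47,"fingers":0.4},{"dx":0.11,"dy":0.5,"dz":0,"ax":-0.21,"ay":0.078,"az":0.59,"fingers":0.4},{"dx":0.13,"dy":0.6,"dz":-0.05,"ax":-0.25,"ay":0.094,"az":0.71,"fingers":0.4},{"dx":0.15,"dy":0.7,"dz":-0.1,"ax":-0.29,"ay":0.11,"az":0.82,"fingers":0.4},{"dx":0.172,"dy":0.795,"dz":-0.165,"ax":-0.333,"ay":0.125,"az":0.94,"fingers":0.4}]'
python3 - <<'E'
from h import *
from plant import manip,get_image
s=manip.get_state();r=R.from_quat(s["tool_rot"])
print(s["q"].round(3),((s["tool_pos"]-h.k)@h.P*1000).round(1))
t45=R.from_rotvec(h.P[:,1]*np.radians(10))*tool(np.pi/2)
go(h.p([0,.12,.046]),t45)
d=get_image("side");t=get_image("top");np.savez("side4.npz",**d);np.savez("top4.npz",**t)
f=lambda d,r:cv2.resize(d["color"][r[0]:r[0]+100,r[1]:r[1]+66,::-1],None,fx=6,fy=6,interpolation=cv2.INTER_CUBIC)
cv2.imwrite("pics/s5.png",np.hstack([f(d,(120,265)),f(t,(150,330))]))
E
```

```text
time_s: 9.45
tool_pos: [0.5897, -0.0206, 0.1705]
tool_rot: [0.986, -0.102, 0.134, 0.001]
ft_force: [0.0, -0.2, -0.2]
grip_width: 0.396
finger_force: 0.0
[ 0.287  0.275 -0.445  0.181 -0.611  0.942] [ -0.7 120.5 107.6]
d [ 0.175 -0.027 -0.37 ] a [-0.015  0.006  0.046]
```

View pics/s5.png

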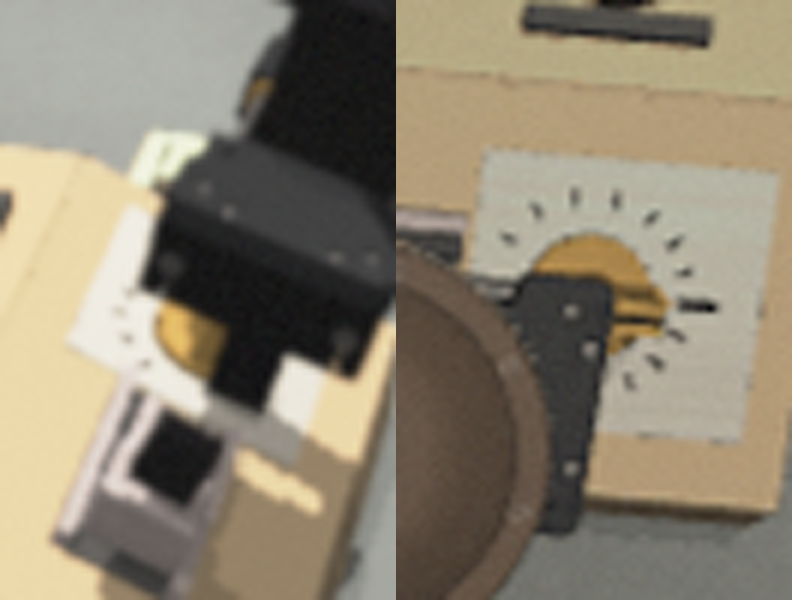

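```bash
python3 -m jog '[{"dx":0.035,"dy":-0.005,"dz":-0.07,"ax":-0.015,"ay":0.006,"az":0.046,"fingers":0.4},{"dx":0.07,"dy":-0.01,"dz":-0.14,"ax":-0.015,"ay":0.006,"az":0.046,"fingers":0.4},{"dx":0.11,"dy":-0.015,"dz":-0.22,"ax":-0.015,"ay":0.006,"az":0.046,"fingers":0.4},{"dx":0.15,"dy":-0.02,"dz":-0.3,"ax":-0.015,"ay":0.006,"az":0.046,"fingers":0.4},{"dx":0.17,"dy":-0.025,"dz":-0.36,"ax":-0.015,"ay":0.006,"az":0.046,"fingers":0.4},{"dx":0.17,"dy":-0.025,"dz":-0.36,"ax":-0.015,"ay":0.006,"az":0.046,"fingers":0.4},{"dx":0.17,"dy":-0.025,"dz":-0.36,"ax":-0.015,"ay":0.006,"az":0.046,"fingers":0},{"dx":0.17,"dy":-0.025,"dz":-0.36,"ax":-0.015,"ay":0.006,"az":0.046,"fingers":0}]' 
python3 -m jog '[{"dx":0,"dy":0,"dz":0,"ax":0,"ay":0,"az":0,"fingers":0},{"dx":0,"dy":0,"dz":0,"ax":0,"ay":0,"az":0,"fingers":0},{"dx":0,"dy":0,"dz":0,"ax":0,"ay":0,"az":0,"fingers":0},{"dx":0,"dy":0,"dz":0,"ax":0,"ay":0,"az":0,"fingers":0},{"dx":0,"dy":0,"dz":0,"ax":0,"ay":0,"az":0,"fingers":0},{"dx":0,"dy":0,"dz":0,"ax":0,"ay":0,"az":0,"fingers":0},{"dx":0,"dy":0,"dz":0,"ax":0,"ay":0,"az":0,"fingers":0},{"dx":0,"dy":0,"dz":0,"ax":0,"ay":0,"az":0,"fingers":0}]'
python3 - <<'E'
from h import *
from plant import manip
s=manip.get_state()
print(s["q"].round(3),((s["tool_pos"]-h.k)@h.P*1000).round(1),s["ft_force"]@h.P)
print(-h.P[:,1]*.06/.15)
E
```

```text
time_s: 10.55
tool_pos: [0.6153, -0.0243, 0.1183]
tool_rot: [0.989, -0.067, 0.131, 0.008]
ft_force: [0.3, 0.2, -0.5]
grip_width: 0.256
finger_force: 0.0
time_s: 11.55
tool_pos: [0.6152, -0.0247, 0.1181]
tool_rot: [0.989, -0.068, 0.131, 0.008]
ft_force: [-2.0, -3.9, 5.2]
grip_width: 0.137
finger_force: 30.0
[ 0.265  0.38  -0.451  0.208 -0.505  0.999] [  0.6 119.8  49.2] [ 0.79562626 -4.11528466  5.31338194]
[-0.05225026 -0.39657271 -0.        ]
```

```bash
python3 -m jog '[{"dx":-0.006,"dy":-0.045,"dz":0,"ax":0,"ay":0,"az":0,"fingers":0},{"dx":-0.012,"dy":-0.09,"dz":0,"ax":0,"ay":0,"az":0,"fingers":0},{"dx":-0.018,"dy":-0.135,"dz":0,"ax":0,"ay":0,"az":0,"fingers":0},{"dx":-0.024,"dy":-0.18,"dz":0,"ax":0,"ay":0,"az":0,"fingers":0},{"dx":-0.03,"dy":-0.225,"dz":0,"ax":0,"ay":0,"az":0,"fingers":0},{"dx":-0.036,"dy":-0.27,"dz":0,"ax":0,"ay":0,"az":0,"fingers":0},{"dx":-0.042,"dy":-0.315,"dz":0,"ax":0,"ay":0,"az":0,"fingers":0},{"dx":-0.042,"dy":-0.315,"dz":0,"ax":0,"ay":0,"az":0,"fingers":0}]'
python3 - <<'E'
from h import *
from plant import manip
s=manip.get_state()
print(s["q"].round(3),((s["tool_pos"]-h.k)@h.P*1000).round(1),s["ft_force"]@h.P,s["wrist_torque"])
E
```

```text
time_s: 12.55
tool_pos: [0.6091, -0.0711, 0.1181]
tool_rot: [0.989, -0.067, 0.131, 0.007]
ft_force: [-2.8, 1.0, 5.7]
grip_width: 0.133
finger_force: 30.0
[ 0.182  0.376 -0.442  0.163 -0.506  1.12 ] [ 0.6 73.  49.2] [-0.24818914  0.66585933  6.35493291] [0.05650162 1.12450972 0.114388  ]
```

Slid about 47 mm with no jam. Now the rest, slightly past the stop.

```bash
python3 -m jog '[{"dx":-0.002,"dy":-0.018,"dz":0,"ax":0,"ay":0,"az":0,"fingers":0},{"dx":-0.005,"dy":-0.036,"dz":0,"ax":0,"ay":0,"az":0,"fingers":0},{"dx":-0.007,"dy":-0.054,"dz":0,"ax":0,"ay":0,"az":0,"fingers":0},{"dx":-0.01,"dy":-0.072,"dz":0,"ax":0,"ay":0,"az":0,"fingers":0},{"dx":-0.012,"dy":-0.09,"dz":0,"ax":0,"ay":0,"az":0,"fingers":0},{"dx":-0.012,"dy":-0.094,"dz":0,"ax":0,"ay":0,"az":0,"fingers":0},{"dx":-0.012,"dy":-0.094,"dz":0,"ax":0,"ay":0,"az":0,"fingers":0},{"dx":-0.012,"dy":-0.094,"dz":0,"ax":0,"ay":0,"az":0,"fingers":0}]'
python3 - <<'E'
from h import *
from plant import manip
s=manip.get_state()
print(s["q"].round(3),((s["tool_pos"]-h.k)@h.P*1000).round(1),s["ft_force"]@h.P,s["wrist_torque"])
E
```

```text
time_s: 13.55
tool_pos: [0.6073, -0.0844, 0.1181]
tool_rot: [0.989, -0.067, 0.131, 0.007]
ft_force: [-4.2, 3.4, 6.5]
grip_width: 0.136
finger_force: 30.0
[ 0.158  0.376 -0.437  0.149 -0.508  1.157] [ 0.6 59.6 49.2] [-1.4230905   2.82615377  7.85589827] [1.07490394 1.34220926 0.30160598]
```

```bash
python3 -m jog '[{"dx":-0.001,"dy":-0.007,"dz":0,"ax":0,"ay":0,"az":0,"fingers":0},{"dx":-0.002,"dy":-0.014,"dz":0,"ax":0,"ay":0,"az":0,"fingers":0},{"dx":-0.003,"dy":-0.02,"dz":0,"ax":0,"ay":0,"az":0,"fingers":0},{"dx":-0.003,"dy":-0.02,"dz":0,"ax":0,"ay":0,"az":0,"fingers":0},{"dx":-0.003,"dy":-0.02,"dz":0,"ax":0,"ay":0,"az":0,"fingers":0},{"dx":-0.003,"dy":-0.02,"dz":0,"ax":0,"ay":0,"az":0,"fingers":0},{"dx":-0.003,"dy":-0.02,"dz":0,"ax":0,"ay":0,"az":0,"fingers":0},{"dx":-0.003,"dy":-0.02,"dz":0,"ax":0,"ay":0,"az":0,"fingers":0}]'
python3 - <<'E'
from h import *
from plant import manip
s=manip.get_state()
print(((s["tool_pos"]-h.k)@h.P*1000).round(1),s["ft_force"]@h.P,s["wrist_torque"])
E
```

```text
time_s: 14.55
tool_pos: [0.6073, -0.0849, 0.1181]
tool_rot: [0.989, -0.066, 0.132, 0.006]
ft_force: [-6.4, 14.4, 7.7]
grip_width: 0.136
finger_force: 30.0
[ 0.6 59.1 49.2] [-4.19599806 13.40839575 10.47903453] [4.41221769 1.87028094 1.2533811 ]
```

```bash
python3 -m jog '[{"dx":0,"dy":0,"dz":0,"ax":0,"ay":0,"az":0,"fingers":0.3},{"dx":0,"dy":0,"dz":0,"ax":0,"ay":0,"az":0,"fingers":0.3},{"dx":0,"dy":0,"dz":0,"ax":0,"ay":0,"az":0,"fingers":0.3},{"dx":-0.05,"dy":0.006,"dz":0.1,"ax":0,"ay":0,"az":0,"fingers":0.3},{"dx":-0.14,"dy":0.02,"dz":0.3,"ax":0,"ay":0,"az":0,"fingers":0.3},{"dx":-0.28,"dy":0.036,"dz":0.6,"ax":0,"ay":0,"az":0,"fingers":0.3},{"dx":-0.45,"dy":0.05,"dz":0.9,"ax":0,"ay":0,"az":0,"fingers":0.3},{"dx":-0.6,"dy":0.05,"dz":1,"ax":0,"ay":0,"az":0,"fingers":0.3}]' 
python3 -m jog '[{"dx":-0.1,"dy":-0.3,"dz":0,"ax":0,"ay":0,"az":0,"fingers":0.3},{"dx":-0.2,"dy":-0.6,"dz":0,"ax":0,"ay":0,"az":0,"fingers":0.3},{"dx":-0.2,"dy":-0.9,"dz":0,"ax":0,"ay":0,"az":0,"fingers":0.3},{"dx":-0.2,"dy":-1,"dz":0,"ax":0,"ay":0,"az":0,"fingers":0.3},{"dx":-0.2,"dy":-1,"dz":0,"ax":0,"ay":0,"az":0,"fingers":0.3},{"dx":-0.2,"dy":-1,"dz":0,"ax":0,"ay":0,"az":0,"fingers":0.3},{"dx":-0.2,"dy":-1,"dz":0,"ax":0,"ay":0,"az":0,"fingers":0.3},{"dx":-0.2,"dy":-1,"dz":0,"ax":0,"ay":0,"az":0,"fingers":0.3}]'
python3 - <<'E'
from h import *
from plant import manip,get_image
d=get_image("side");t=get_image("top")
f=lambda d,r:cv2.resize(d["color"][r[0]:r[0]+115,r[1]:r[1]+130,::-1],None,fx=3,fy=5,interpolation=cv2.INTER_CUBIC)
cv2.imwrite("pics/s6.png",np.hstack([f(d,(130,210)),f(t,(110,285))]))
E
```

```text
time_s: 15.55
tool_pos: [0.5167, -0.0814, 0.2722]
tool_rot: [0.989, -0.068, 0.134, 0.007]
ft_force: [0.3, -0.1, -0.2]
grip_width: 0.298
finger_force: 0.0
time_s: 16.55
tool_pos: [0.4866, -0.2306, 0.2678]
tool_rot: [0.989, -0.067, 0.131, 0.008]
ft_force: [0.3, 0.1, 0.5]
grip_width: 0.3
finger_force: 0.0
```

View pics/s6.png

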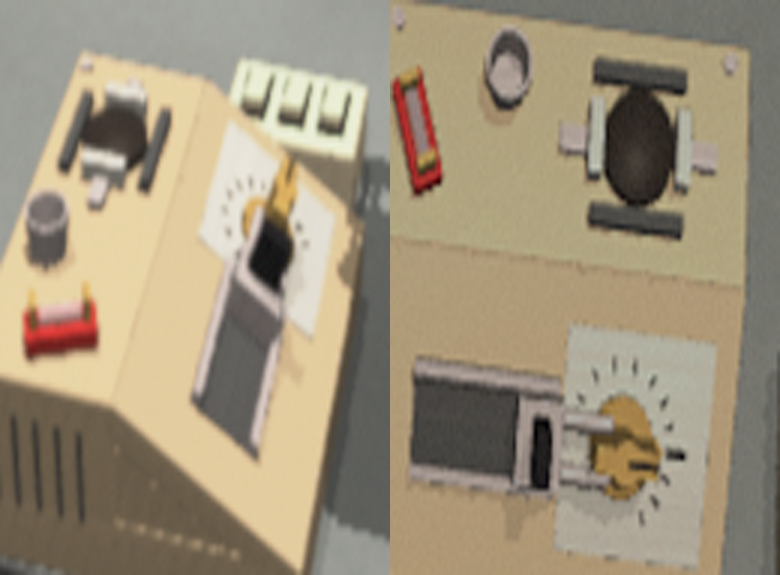

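The nose points at the index line (about 660,455 to 680,455 in the right half). The fork straddles the wing at its stop, and the jaws hold the lens, which is centred at (640,148).

```bash
python3 -c "
from plant import workorder
print(workorder.sign_off())"
```

```text
the job is handed in; nothing more can be done
None
```

I turned the knob to its mark, slid the lock about 60 mm home against its stop, and handed the job in; the last picture shows the jaws closed on the centred lens and the fuse holder and cup unmoved, but sign-off returned no verdict.

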